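# Trial-fit a taper-shank drill chuck and drift it free

## Task

Trial-fit the drill chuck: take it from the plywood rack, start its taper shank in the mouth of the steel socket with the long sides of its collar turned crosswise to the drift, then twist it in line with the drift while pushing down until it drops fully home, and let go. Then free it again by pushing the drift all the way into its slot, so that the chuck is left standing upright and proud in the socket.

Things in the scene. Friction and masses are not known exactly. Their poses are not given: they have to be found in the camera images.
- chuck: Drill chuck, 0.5-0.8 kg: the racked tool with the oblong collar (others round). Origin: tang's lower end; z up. By height in mm: tang to 16, 18 long (x), 9 thick (y); taper to 66, dia 22 to 36; flange to 70, dia 52; collar to 104, 56 long (x), 36 wide (y), grip it across the 36 at 92; nose to 141. In the rack the origin is 20 over the table; tools 90 apart along the rack, roughly along x.
- socket: Fixed steel socket, base 110 x 110 x 12 mm. Origin on the table under its upright bore, z up, x = the way the drift is pushed. Mouth 96 mm up, 36 wide (outside 60); bore narrows to 23 at a ledge 50 up, crossed by a 13 mm slot along x. Crosswise, the tang stops on the ledge; with the chuck's x along the slot, either way round, within 12 deg it drops in: home = chuck origin 35 mm up. Oiled.
- drift (a joint): Drift: oiled flat steel wedge, 9 mm thick, already started in the socket's slot, sliding along the socket's x. Value in m: 0 drawn back, 0.055 right in. It meets the seated tang at about 0.012, lifts the chuck 13 mm by about 0.050, then the tang stands on its flat top, the chuck leaning a few degrees. It stays where it is left. It takes 3 to 8 N to push, up to its stop.
- drift_head (a point): Centre of the outer face of the drift's head, an upright steel plate 36 mm wide, 10 thick, from 14 to 76 mm above the table. The point is 50 mm above the table, behind the bore's axis along the socket's -x: 148 mm when drawn back, 93 mm when pushed in. Push it along the socket's +x.
Mind the look-alikes: they are no part of the job. What is shaped like the chuck but green is not meant.

How it is judged (in metres and radians):
On the way, in this order (a step that is already met when the one before it is completed fails the run):
1. the shank is started in the socket's mouth, at least 15 mm deep, with the collar at least 40 degrees out of line with the drift (horizontal distance between chuck and socket below 0.012 m and z of chuck in the frame of socket between 0.043 and 0.081 m and angle between the x axis of chuck and the x axis of socket, either way round above 0.7 rad and angle between chuck's own z axis and vertical below 0.2 rad), for 0.1 s.
2. the chuck is fully home (within 5 mm), in line with the drift, and let go (horizontal distance between chuck and socket below 0.01 m and z of chuck in the frame of socket below 0.04 m and angle between the x axis of chuck and the x axis of socket, either way round below 0.3 rad and angle between chuck's own z axis and vertical below 0.17 rad and contact force between the fingers and chuck below 0.2 N and value of joint drift below 0.02 m), for 0.2 s.
At the end, for the whole second after the job is handed in: The drift is pushed in at least 44 of its 55 mm, and the chuck stands at rest in the socket, upright within 11 degrees and within 12 mm of the bore's axis, its origin 42 to 60 mm above the socket's origin (at least 7 mm higher than home) (value of joint drift above 0.044 m and z of chuck in the frame of socket between 0.042 and 0.06 m and horizontal distance between chuck and socket below 0.012 m and angle between chuck's own z axis and vertical below 0.2 rad and linear speed of chuck below 0.03 m/s); the robot touches nothing.
It also fails if it takes over 59 s, if anything falls off the work surface, if the arm or the gripper's body presses on something with over 40 N, if the wrist force passes 120 N, or if a joint passes its speed limit or range.

## Robot

A 6-joint arm with a two-finger parallel gripper is mounted at the origin on the work surface. World frame = base frame: x ahead of the robot, y to its left, z up, the work surface at z = 0. Lengths are in m, angles in degrees, forces in N, time in s.
With the tool pointing down it reaches from about 0.3 to 0.85 m from the base axis. Payload 5.4 kg.
Tool frame: the origin (TCP) lies midway between the tips of the shut fingers; the grasp point (between the pads) lies robot.tcp_to_grasp behind it (robot.tcp_to_grasp is the distance from the TCP to the grasp point, in m); z points along the fingers, y is the line along which they close (so a half turn about z gives the same grasp; the last joint's range is limited). The gripper opens to 85 mm and grips with 20 to 120 N. Pads are 22 mm wide; open, the fingers measure 114 mm over their backs; the gripper's body (76 mm by 85 mm) begins 54 mm behind the grasp point. The pads swing forward as they close: fully open they stand 13 mm farther back than shut.
Start: joints at [-83.6, 9.076, 91.501, -0, 79.423, -12.038], TCP at [0.182, -0.545, 0.231] pointing down, gripper open.
Joint ranges: [-166.64, 166.64], [-54.1, 131.32], [10.49, 154.53], [-73.88, 253.88], [9.74, 151.15], [-171.62, 171.62]. Speed limits (degrees/s): [147.25, 147.25, 180, 180, 180, 180].

## Interface

Orientations are given as a 3x3 rotation matrix whose columns are the frame's x, y, z axes.
In Python, from workcell import robot gives the robot as it stands.
- The arm moves only by the tool move_arm, never from a script. Its argument "commands" is a list of rows, each an object of numbers: "dx", "dy", "dz": the shift along the tool's x, y, z each as a share of 60 cm, from -1 to 1; "wx", "wy", "wz": the turn, a rotation vector about the tool's x, y, z each as a share of 2 pi rad, from -1 to 1; "gripper": the opening, from 0 (shut) to 1 (fully open). In form: [{"dx": .., "dy": .., "dz": .., "wx": .., "wy": .., "wz": .., "gripper": ..}, ...]. A call has 1 to 20 rows; each row is the pose to reach, as a shift and turn from the pose commanded when the call began, along the tool's axes at that moment, turning the shorter way round; what a row does not reach only later rows make up. A row lasts 1/10 s, in which the tool goes at most 50 mm and 8.59 degrees, less where a joint would pass 70% of its speed; a pose out of reach is approached as far as the arm can. A call with a number of a shift or a turn outside -1 to 1 is refused whole. A call with a gripper value outside its range is refused whole. The fingers move at their own pace and stop on an object; "squeeze" is the grip in N (left out, the last holds). Time passes only in rows, so rows that repeat a pose let the fingers close. It gives the time, the measured TCP pose, the force, the opening and the grip force at its end, in the units of the state.
- robot.observe(): the state, without advancing time (a new reading comes with each control period).
- robot.read_camera(name): name is "side" or "top" or "wrist"; returns a dict with "img" (400x640x3 uint8, red, green, blue), "fov_y" (degrees; the focal length in pixels is half the picture's height over the tangent of half this angle, whatever the lens; pixels are square), "cx", "cy" (the principal point, pixels), "camera_from_world" (4x4, takes a point from world to camera coordinates). Camera axes: x right, y down, z forward; pixel columns grow to the right and rows downward; lengths in m; the calibration is good to about 2 mm. A picture is of the moment at which its call begins. There is no depth.
- robot.close_job(): hands the job in; it is judged then, once.
The state is a dict: "t": time; "joints": joint angles; "qvel": joint speeds; "effort": joint torques, N m; "position": TCP position; "tool_rot": TCP orientation; "ft_force": force on the tool from outside, world axes, zero at the start; "ft_torque": the same for the moment, N m; "opening": finger opening in m; "grasp_force": force on a finger pad.
Only numpy, scipy, OpenCV 4.12 (cv2) and the standard library are available. Lean on these libraries where they do the work, as an engineer would, in place of code of your own. Each camera call takes 0.05 s, during which the arm holds its last target. There are 200 camera calls.

## Working session

There is one attempt and no reset: what is moved stays moved. The work goes in short steps, Python scripts to look and compute and a tool call to move; the robot and the scene stay as the last step left them, time stands still between calls to the robot, and variables do not carry over. Pictures are saved under pics/ and viewed, at most 11 in all, crops included, and the job is handed in when it is done.

Besides the shell and the picture viewer there is one more tool, called as name([rows], argument=value, ...), one row to a line, values as JSON. move_arm: Moves the arm, as the interface text tells. Shift numbers are shares of 60 cm and turn numbers shares of 2 pi rad, none past 1 either way. Its arguments: {"type":"object","properties":{"commands":{"type":"array"},"squeeze":{"type":"number"}},"required":["commands"]}

```bash
mkdir -p pics; ls; cat > h.py <<'E'
import numpy as np, cv2
from workcell import robot
def cam(n):
    c=robot.read_camera(n); c['f']=200/np.tan(np.radians(c['fov_y'])/2); return c
def ray(c,u,v):
    T=c['camera_from_world']; R=T[:3,:3]; o=-R.T@T[:3,3]
    return o, R.T@np.array([(u-c['cx'])/c['f'],(v-c['cy'])/c['f'],1.])
def onz(c,u,v,z):
    o,d=ray(c,u,v); return o+d*(z-o[2])/d[2]
def proj(c,p):
    q=c['camera_from_world']@np.append(p,1); return c['f']*q[:2]/q[2]+[c['cx'],c['cy']]
def save(c,n): cv2.imwrite('pics/'+n,cv2.cvtColor(c['img'],cv2.COLOR_RGB2BGR))
E
python3 - <<'E'
from h import *
import pickle
C={n:cam(n) for n in('top','side','wrist')}
pickle.dump(C,open('c0.pkl','wb'))
im=np.vstack([C['top']['img'],C['side']['img']])
for n in('top','side'):save(C[n],n+'0.png')
for n in C: print(n,C[n]['fov_y'],C[n]['cx'],C[n]['cy'],ray(C[n],320,200))
print(robot.observe(),robot.tcp_to_grasp)
E
```

```text
pics
top 47.042586206096985 316.6703094102269 200.4353589348827 (array([0.57045517, 0.10980833, 0.90459224]), array([ 0.04434725, -0.03525505, -0.99842066]))
side 52.796928088616724 318.11950058765234 193.37437559113954 (array([0.44023526, 0.60146241, 0.64170246]), array([ 0.18158423, -0.65839977, -0.73063608]))
wrist 61.059021175025556 320.5051257588519 196.6790085174033 (array([ 0.25562958, -0.52056428,  0.37221936]), array([-0.29916705, -0.09734771, -0.94927373]))
{'t': 0.15, 'joints': array([-8.36005487e+01,  9.10455025e+00,  9.15534157e+01, -2.72923166e-06,
        7.94235976e+01, -1.20370267e+01]), 'qvel': array([-0.06209934, -0.0570729 , -0.20111652,  0.04185119,  0.01756795,
       -0.06506227]), 'effort': array([-2.35486510e-05, -3.96376956e+01, -3.31785429e+01, -2.35920670e-04,
        5.43416114e-03, -2.90795288e-05]), 'position': array([ 0.1817821 , -0.54503633,  0.23056027]), 'tool_rot': array([[ 9.48674879e-01,  3.16252984e-01, -1.58714760e-04],
       [ 3.16252884e-01, -9.48673870e-01,  1.41467620e-03],
       [ 2.96827022e-04, -1.39226177e-03, -9.99998987e-01]]), 'ft_force': array([-0.63897962, -0.98068109, -0.10381923]), 'ft_torque': array([ 0.00024525, -0.03744272,  0.04365176]), 'grasp_force': 0.0, 'opening': 0.08520557236266423} 0.0187
```

View pics/top0.png

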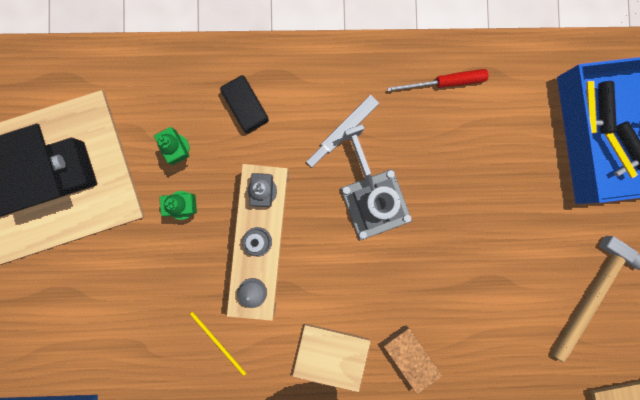

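View pics/side0.png

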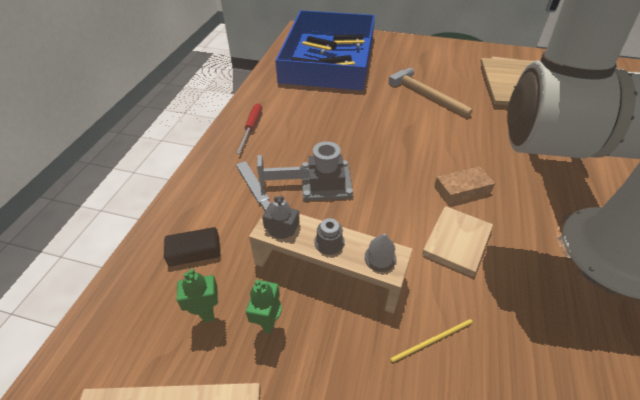

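In the top view, up is away from the robot. The candidates are grey oblong (261,189), grey round (257,241), grey round dome (251,293), and green (172,145) and (177,206). The grey one at (261,189) fits because it is racked and has an oblong collar. The socket mouth is at (384,203), with the drift running to a head near (351,131). A loose strip lies close to the head. I'll confirm this with an enlarged crop.

```bash
python3 - <<'E'
from h import *
import pickle
C=pickle.load(open('c0.pkl','rb'))
t=C['top']['img'];s=C['side']['img']
a=cv2.resize(t[80:260,220:420],(400*1,360),interpolation=cv2.INTER_CUBIC)
a=cv2.resize(t[85:250,230:420],None,fx=4,fy=3.6,interpolation=cv2.INTER_CUBIC)
a=cv2.resize(t[85:230,235:425],None,fx=4,fy=4,interpolation=cv2.INTER_CUBIC)
cv2.imwrite('pics/cropt.png',a[:,:,::-1])
b=cv2.resize(s[130:270,230:420],None,fx=4,fy=4,interpolation=cv2.INTER_CUBIC)
cv2.imwrite('pics/crops.png',b[:,:,::-1])
for n,u,v,z in[('mouth',384,203,.096),('nose',261,189,.161),('collar',261,189,.124)]: print(n,onz(C['top'],u,v,z))
E
```

```text
mouth [ 0.59853704 -0.03184599  0.096     ]
nose [0.62340991 0.17855543 0.161     ]
collar [0.62604486 0.18197618 0.124     ]
```

View pics/cropt.png

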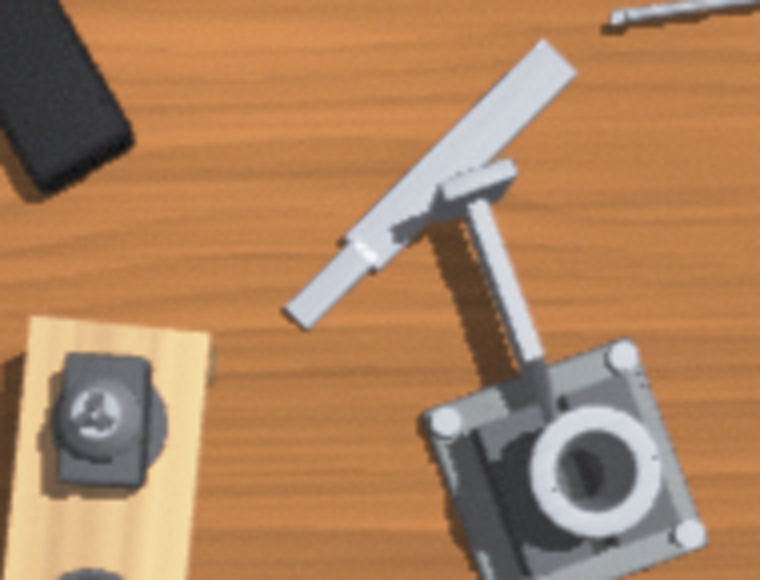

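View pics/crops.png

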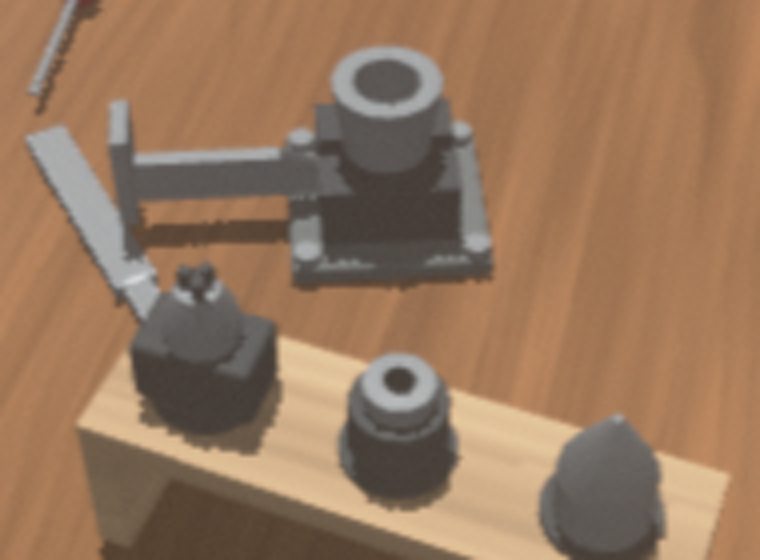

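The crops confirm the grey oblong-collar tool at the far end of the rack, with a three-jaw nose at top (260,188). The other racked tools are round. The drift head's top edge is at about top (355,130). Next I measure.

```bash
python3 - <<'E'
from h import *
import pickle
C=pickle.load(open('c0.pkl','rb'))
T=C['top'];S=C['side']
def tri(a,b):
    A=[];B=[]
    for c,uv in((T,a),(S,b)):
        o,d=ray(c,*uv);d/=np.linalg.norm(d);P=np.eye(3)-np.outer(d,d);A.append(P);B.append(P@o)
    x=np.linalg.solve(sum(A),sum(B)); return x,proj(T,x)-a,proj(S,x)-b
ct=lambda u,v:np.array([u/4+235-.4,v/4+85-.4]); cs=lambda u,v:np.array([u/4+230-.4,v/4+130-.4])
# ring: bright grey mask, top
im=T['img'].astype(int); sat=im.max(2)-im.min(2)
m=((im.min(2)>150)&(sat<35)).astype(np.uint8); n,l,st,ce=cv2.connectedComponentsWithStats(m)
i=l[203-0,384-13] or l[203,384+13]
cn=max(cv2.findContours((l==i).astype(np.uint8),0,1)[0],key=len)
e=cv2.fitEllipse(cn); print('ring',st[i],e,'P',onz(T,*e[0],.096),'dia',max(e[1])/T['f']*(.905-.096))
print('mouth tri',tri(np.array(e[0]),cs(387,84)))
b=[onz(T,*ct(*p),.016)[:2] for p in((447,423),(625,356),(688,533))]
print('bolts',b,'ctr',(b[0]+b[2])/2); d=b[0]-b[1];yaw=np.degrees(np.arctan2(d[1],d[0]));print('edge yaw',yaw)
d=b[2]-b[1];print('edge2 yaw',np.degrees(np.arctan2(d[1],d[0])))
print('head top ends z.076',[onz(T,*ct(*p),.076) for p in((440,190),(513,165),(517,176),(445,202))])
print('drift bar edge',[onz(T,*ct(*p),.06) for p in((478,206),(532,365))])
print('head tri outer top corners?',tri(ct(440,190),cs(127,103)))
q=np.array([onz(T,*ct(*p),.124)[:2] for p in((66,353),(150,355),(143,487),(58,483))])
print('collar',q,'ctr',q.mean(0),'sides',np.linalg.norm(q-np.roll(q,-1,0),axis=1))
for a,b in((0,3),(1,2)):
    d=q[a]-q[b];print('yaw',np.degrees(np.arctan2(d[1],d[0])))
print('nose',onz(T,*ct(96,415),.161),tri(ct(96,415),cs(195,280)))
E
```

```text
ring [ 360  170   51   69 1043] ((385.5884704589844, 206.59188842773438), (41.62007141113281, 61.62320327758789), 29.7989501953125) P [ 0.59212054 -0.03447546  0.096     ] dia 0.10849404695606622
mouth tri (array([ 0.59646257, -0.03354065,  0.09457939]), array([-0.74044623, -2.41260205]), array([ 2.12226139, -0.03881073]))
bolts [array([0.62753449, 0.02680497]), array([ 0.65836072, -0.06099441]), array([ 0.57145566, -0.08909534])] ctr [ 0.59949508 -0.03114518]
edge yaw 109.34609841489143
edge2 yaw -162.08127914149418
head top ends z.076 [array([0.72997301, 0.03280012, 0.076     ]), array([ 0.7408452, -0.0008458,  0.076    ]), array([ 0.73575887, -0.00253319,  0.076     ]), array([0.72443087, 0.0306647 , 0.076     ])]
drift bar edge [array([0.72525204, 0.013843  , 0.06      ]), array([ 0.6507273 , -0.00918994,  0.06      ])]
head tri outer top corners? (array([0.72112421, 0.03536742, 0.11088609]), array([0.41812327, 1.20653333]), array([-1.1041532 , -0.07877451]))
collar [[0.65389974 0.19824437]
 [0.65230999 0.16266926]
 [0.59622977 0.16670859]
 [0.59873717 0.20257001]] ctr [0.62529417 0.18254806] sides [0.03561061 0.05622551 0.03594898 0.05533191]
yaw -4.483748591808202
yaw -4.119762578404215
nose [0.62454656 0.18240444 0.161     ] (array([0.625652  , 0.1829445 , 0.15865249]), array([-0.20258704, -0.57075986]), array([0.59889581, 0.01854446]))
```

```bash
cat >> h.py <<'E'
def go(p,yaw,R=None,p0=None):
    "shares for a tool-down target p, yaw of tool x (deg), from the measured pose"
    from scipy.spatial.transform import Rotation as Ro
    s=robot.observe(); R=s['tool_rot']; a=np.radians(yaw)
    G=np.array([[np.cos(a),np.sin(a),0],[np.sin(a),-np.cos(a),0],[0,0,-1]])
    print('p0',s['position'].round(4),'d',(R.T@(np.array(p)-s['position'])/.6).round(4),'w',(Ro.from_matrix(R.T@G).as_rotvec()/(2*np.pi)).round(4))
E
python3 - <<'E'
from h import *
go([.625,.1825,.25],-4.3);go([.625,.1825,.095],-4.3)
E
```

```text
p0 [ 0.1818 -0.545   0.2306] d [ 1.0843 -0.9168 -0.0308] w [-0.0002 -0.      0.0632]
p0 [ 0.1818 -0.545   0.2306] d [ 1.0842 -0.9164  0.2275] w [-0.0002 -0.      0.0632]
```

move_arm([
  {"dx": 0.9, "dy": -0.76, "dz": -0.03, "wx": 0, "wy": 0, "wz": 0.063, "gripper": 1},
  {"dx": 0.9, "dy": -0.76, "dz": -0.03, "wx": 0, "wy": 0, "wz": 0.063, "gripper": 1},
  {"dx": 0.9, "dy": -0.76, "dz": -0.03, "wx": 0, "wy": 0, "wz": 0.063, "gripper": 1},
  {"dx": 0.9, "dy": -0.76, "dz": -0.03, "wx": 0, "wy": 0, "wz": 0.063, "gripper": 1},
  {"dx": 0.9, "dy": -0.76, "dz": -0.03, "wx": 0, "wy": 0, "wz": 0.063, "gripper": 1},
  {"dx": 0.9, "dy": -0.76, "dz": -0.03, "wx": 0, "wy": 0, "wz": 0.063, "gripper": 1},
  {"dx": 0.9, "dy": -0.76, "dz": -0.03, "wx": 0, "wy": 0, "wz": 0.063, "gripper": 1},
  {"dx": 0.9, "dy": -0.76, "dz": -0.03, "wx": 0, "wy": 0, "wz": 0.063, "gripper": 1},
  {"dx": 0.9, "dy": -0.76, "dz": -0.03, "wx": 0, "wy": 0, "wz": 0.063, "gripper": 1},
  {"dx": 0.9, "dy": -0.76, "dz": -0.03, "wx": 0, "wy": 0, "wz": 0.063, "gripper": 1},
  {"dx": 0.9, "dy": -0.76, "dz": -0.03, "wx": 0, "wy": 0, "wz": 0.063, "gripper": 1},
  {"dx": 0.9, "dy": -0.76, "dz": -0.03, "wx": 0, "wy": 0, "wz": 0.063, "gripper": 1},
  {"dx": 0.9, "dy": -0.76, "dz": -0.03, "wx": 0, "wy": 0, "wz": 0.063, "gripper": 1},
  {"dx": 0.9, "dy": -0.76, "dz": -0.03, "wx": 0, "wy": 0, "wz": 0.063, "gripper": 1},
  {"dx": 0.9, "dy": -0.76, "dz": -0.03, "wx": 0, "wy": 0, "wz": 0.063, "gripper": 1},
  {"dx": 0.9, "dy": -0.76, "dz": -0.03, "wx": 0, "wy": 0, "wz": 0.063, "gripper": 1},
  {"dx": 0.9, "dy": -0.76, "dz": -0.03, "wx": 0, "wy": 0, "wz": 0.063, "gripper": 1},
], squeeze=60)

```text
t: 1.85
position: [0.5494, 0.0572, 0.2489]
tool_rot: [[0.997, -0.074, -0.001], [-0.074, -0.997, -0.0], [-0.001, 0.001, -1.0]]
ft_force: [-0.5, 0.4, -1.4]
opening: 0.0857
grasp_force: 0.0
```

```bash
python3 - <<'E'
from h import *
go([.625,.1825,.25],-4.3);go([.625,.1825,.095],-4.3)
E
```

```text
p0 [0.5494 0.0572 0.2489] d [ 0.1101 -0.2177 -0.002 ] w [0.0001 0.0002 0.0001]
p0 [0.5494 0.0572 0.2489] d [ 0.1104 -0.2178  0.2563] w [0.0001 0.0002 0.0001]
```

move_arm([
  {"dx": 0.11, "dy": -0.218, "dz": 0, "gripper": 1},
  {"dx": 0.11, "dy": -0.218, "dz": 0, "gripper": 1},
  {"dx": 0.11, "dy": -0.218, "dz": 0, "gripper": 1},
  {"dx": 0.11, "dy": -0.218, "dz": 0, "gripper": 1},
  {"dx": 0.11, "dy": -0.218, "dz": 0.06, "gripper": 1},
  {"dx": 0.11, "dy": -0.218, "dz": 0.12, "gripper": 1},
  {"dx": 0.11, "dy": -0.218, "dz": 0.17, "gripper": 1},
  {"dx": 0.11, "dy": -0.218, "dz": 0.21, "gripper": 1},
  {"dx": 0.11, "dy": -0.218, "dz": 0.24, "gripper": 1},
  {"dx": 0.11, "dy": -0.218, "dz": 0.256, "gripper": 1},
  {"dx": 0.11, "dy": -0.218, "dz": 0.256, "gripper": 1},
])

```text
invalid input
```

```bash
python3 - <<'E'
from h import *
go([.625,.1825,.095],-4.3)
c=cam('side');save(c,'s1.png')
cv2.imwrite('pics/s1c.png',cv2.resize(c['img'][120:300,200:420],None,fx=3,fy=3,interpolation=cv2.INTER_CUBIC)[:,:,::-1])
E
```

```text
p0 [0.5494 0.0572 0.2489] d [ 0.1104 -0.2178  0.2563] w [0.0001 0.0002 0.0001]
```

View pics/s1c.png

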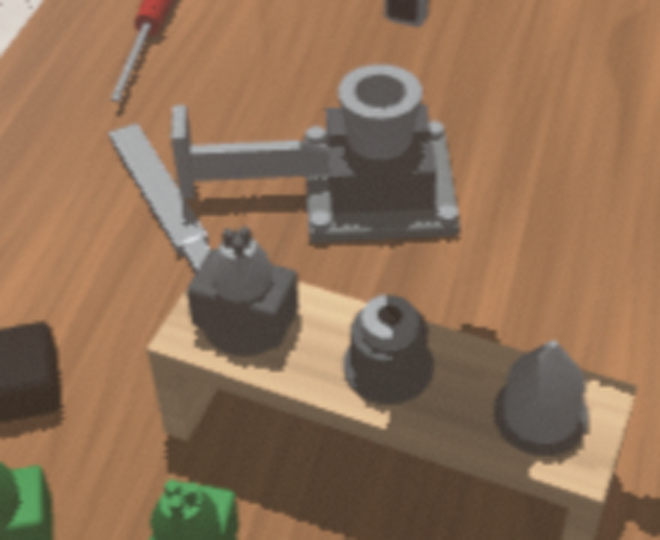

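The call was refused because every field must be given, so nothing moved. The picture shows the chuck still racked at crop (240,300).

move_arm([
  {"dx": 0.11, "dy": -0.218, "dz": 0, "wx": 0, "wy": 0, "wz": 0, "gripper": 1},
  {"dx": 0.11, "dy": -0.218, "dz": 0, "wx": 0, "wy": 0, "wz": 0, "gripper": 1},
  {"dx": 0.11, "dy": -0.218, "dz": 0, "wx": 0, "wy": 0, "wz": 0, "gripper": 1},
  {"dx": 0.11, "dy": -0.218, "dz": 0, "wx": 0, "wy": 0, "wz": 0, "gripper": 1},
  {"dx": 0.11, "dy": -0.218, "dz": 0.06, "wx": 0, "wy": 0, "wz": 0, "gripper": 1},
  {"dx": 0.11, "dy": -0.218, "dz": 0.12, "wx": 0, "wy": 0, "wz": 0, "gripper": 1},
  {"dx": 0.11, "dy": -0.218, "dz": 0.17, "wx": 0, "wy": 0, "wz": 0, "gripper": 1},
  {"dx": 0.11, "dy": -0.218, "dz": 0.21, "wx": 0, "wy": 0, "wz": 0, "gripper": 1},
  {"dx": 0.11, "dy": -0.218, "dz": 0.24, "wx": 0, "wy": 0, "wz": 0, "gripper": 1},
  {"dx": 0.11, "dy": -0.218, "dz": 0.256, "wx": 0, "wy": 0, "wz": 0, "gripper": 1},
  {"dx": 0.11, "dy": -0.218, "dz": 0.256, "wx": 0, "wy": 0, "wz": 0, "gripper": 1},
])

```text
t: 3.0
position: [0.6243, 0.1819, 0.0945]
tool_rot: [[0.997, -0.076, -0.003], [-0.076, -0.997, -0.0], [-0.003, 0.001, -1.0]]
ft_force: [-0.3, -0.5, -0.2]
opening: 0.0853
grasp_force: 0.0
```

```bash
python3 - <<'E'
from h import *
go([.625,.1825,.095],-4.3)
c=cam('side');save(c,'s2.png')
cv2.imwrite('pics/s2c.png',cv2.resize(c['img'][80:300,180:420],None,fx=2.5,fy=2.5,interpolation=cv2.INTER_CUBIC)[:,:,::-1])
E
```

```text
p0 [0.6243 0.1819 0.0945] d [ 0.0011 -0.0011 -0.0009] w [ 0.0001  0.0004 -0.0001]
```

View pics/s2c.png

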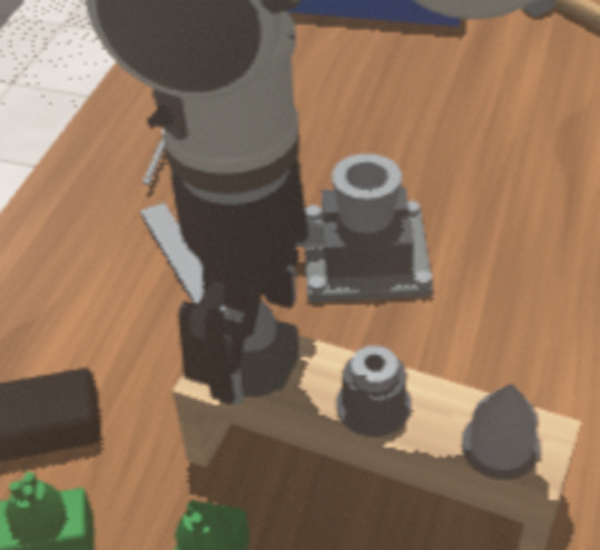

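The open fingers stand either side of the collar at crop (240,350), and the force is about zero. I close and then lift.

move_arm([
  {"dx": 0, "dy": 0, "dz": 0, "wx": 0, "wy": 0, "wz": 0, "gripper": 0},
  {"dx": 0, "dy": 0, "dz": 0, "wx": 0, "wy": 0, "wz": 0, "gripper": 0},
  {"dx": 0, "dy": 0, "dz": 0, "wx": 0, "wy": 0, "wz": 0, "gripper": 0},
  {"dx": 0, "dy": 0, "dz": 0, "wx": 0, "wy": 0, "wz": 0, "gripper": 0},
  {"dx": 0, "dy": 0, "dz": 0, "wx": 0, "wy": 0, "wz": 0, "gripper": 0},
  {"dx": 0, "dy": 0, "dz": 0, "wx": 0, "wy": 0, "wz": 0, "gripper": 0},
  {"dx": 0, "dy": 0, "dz": 0, "wx": 0, "wy": 0, "wz": 0, "gripper": 0},
  {"dx": 0, "dy": 0, "dz": 0, "wx": 0, "wy": 0, "wz": 0, "gripper": 0},
  {"dx": 0, "dy": 0, "dz": 0, "wx": 0, "wy": 0, "wz": 0, "gripper": 0},
  {"dx": 0, "dy": 0, "dz": 0, "wx": 0, "wy": 0, "wz": 0, "gripper": 0},
], squeeze=70)

```text
t: 4.05
position: [0.6262, 0.1833, 0.097]
tool_rot: [[0.997, -0.074, 0.002], [-0.074, -0.997, -0.0], [0.002, 0.0, -1.0]]
ft_force: [-0.7, -1.7, 5.4]
opening: 0.0345
grasp_force: 72.6
```

move_arm([
  {"dx": 0, "dy": 0, "dz": -0.03, "wx": 0, "wy": 0, "wz": 0, "gripper": 0},
  {"dx": 0, "dy": 0, "dz": -0.07, "wx": 0, "wy": 0, "wz": 0, "gripper": 0},
  {"dx": 0, "dy": 0, "dz": -0.13, "wx": 0, "wy": 0, "wz": 0, "gripper": 0},
  {"dx": 0, "dy": 0, "dz": -0.2, "wx": 0, "wy": 0, "wz": 0, "gripper": 0},
  {"dx": 0, "dy": 0, "dz": -0.25, "wx": 0, "wy": 0, "wz": 0, "gripper": 0},
  {"dx": 0, "dy": 0, "dz": -0.27, "wx": 0, "wy": 0, "wz": 0, "gripper": 0},
  {"dx": 0, "dy": 0, "dz": -0.27, "wx": 0, "wy": 0, "wz": 0, "gripper": 0},
  {"dx": 0, "dy": 0, "dz": -0.27, "wx": 0, "wy": 0, "wz": 0, "gripper": 0},
])

```text
t: 4.85
position: [0.6241, 0.1834, 0.2545]
tool_rot: [[0.997, -0.074, -0.005], [-0.074, -0.997, -0.0], [-0.005, 0.001, -1.0]]
ft_force: [0.3, 0.2, -6.2]
opening: 0.0349
grasp_force: 71.6
```

```bash
python3 - <<'E'
from h import *
s=robot.observe();print(s['opening'],s['grasp_force'],s['ft_force'],s['joints'].round(0))
go([.599,-.0315,.24],-62)
E
```

```text
0.034903925593748705 71.57292008399963 [ 0.25481876  0.1821494  -6.19946758] [  6.  20.  76.   0.  84. 100.]
p0 [0.6241 0.1834 0.2545] d [-0.0151  0.3602  0.0244] w [0.0005 0.0007 0.1605]
```

move_arm([
  {"dx": -0.003, "dy": 0.06, "dz": 0, "wx": 0, "wy": 0, "wz": 0.02, "gripper": 0},
  {"dx": -0.006, "dy": 0.12, "dz": 0, "wx": 0, "wy": 0, "wz": 0.04, "gripper": 0},
  {"dx": -0.008, "dy": 0.18, "dz": 0, "wx": 0, "wy": 0, "wz": 0.06, "gripper": 0},
  {"dx": -0.01, "dy": 0.24, "dz": 0, "wx": 0, "wy": 0, "wz": 0.08, "gripper": 0},
  {"dx": -0.012, "dy": 0.3, "dz": 0, "wx": 0, "wy": 0, "wz": 0.1, "gripper": 0},
  {"dx": -0.014, "dy": 0.34, "dz": 0, "wx": 0, "wy": 0, "wz": 0.12, "gripper": 0},
  {"dx": -0.015, "dy": 0.36, "dz": 0, "wx": 0, "wy": 0, "wz": 0.14, "gripper": 0},
  {"dx": -0.015, "dy": 0.36, "dz": 0, "wx": 0, "wy": 0, "wz": 0.16, "gripper": 0},
  {"dx": -0.015, "dy": 0.36, "dz": 0, "wx": 0, "wy": 0, "wz": 0.16, "gripper": 0},
  {"dx": -0.015, "dy": 0.36, "dz": 0, "wx": 0, "wy": 0, "wz": 0.16, "gripper": 0},
  {"dx": -0.015, "dy": 0.36, "dz": 0, "wx": 0, "wy": 0, "wz": 0.16, "gripper": 0},
])

```text
t: 5.95
position: [0.6, -0.0307, 0.2564]
tool_rot: [[0.474, -0.88, -0.002], [-0.88, -0.474, 0.001], [-0.001, 0.001, -1.0]]
ft_force: [0.6, 0.6, -5.0]
opening: 0.0347
grasp_force: 72.0
```

```bash
python3 - <<'E'
from h import *
go([.599,-.0315,.18],-62);go([.599,-.0315,.13],-62)
c=cam('side');save(c,'s3.png')
cv2.imwrite('pics/s3c.png',cv2.resize(c['img'][40:240,220:440],None,fx=3,fy=3,interpolation=cv2.INTER_CUBIC)[:,:,::-1])
E
```

```text
p0 [ 0.6    -0.0307  0.2564] d [0.0006 0.0018 0.1274] w [0.0002 0.0002 0.0009]
p0 [ 0.6    -0.0307  0.2564] d [0.0007 0.0017 0.2107] w [0.0002 0.0002 0.0009]
```

View pics/s3c.png

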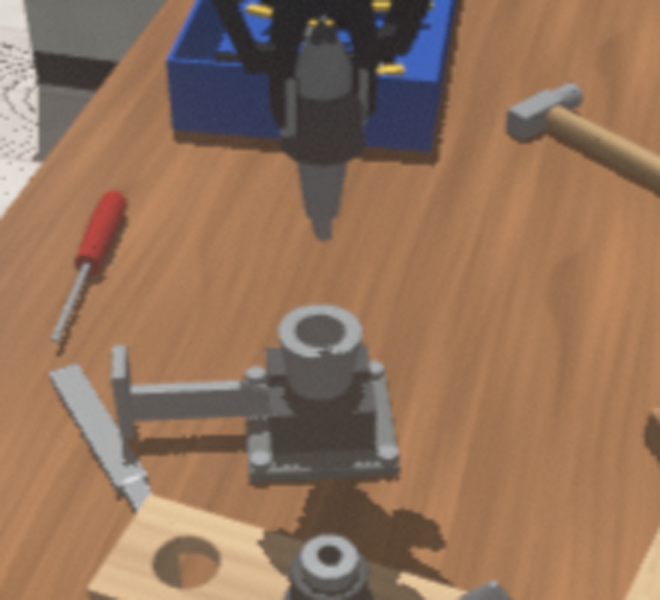

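The chuck hangs upright over the socket, with the tang tip at side px (327.6,119.6) and the mouth centre at (326.3,149.6). I check the lateral offset within this same view and in the top view.

```bash
python3 - <<'E'
from h import *
c=cam('side');T=cam('top')
s=robot.observe();p=s['position']
for z in(.175,.18,.185): print(z,proj(c,[p[0],p[1],z]))
print('tip y-plane',onz(c,327.6,119.6,.182),'mouth',onz(c,326.3,149.6,.096), 'tcp',p)
print('proj mouth est',proj(c,[.599,-.0315,.096]))
E
```

```text
0.175 [326.71348836 119.3795284 ]
0.18 [326.7374602  117.25780958]
0.185 [326.76165263 115.11656633]
tip y-plane [ 0.59614394 -0.02117347  0.182     ] mouth [ 0.60124954 -0.03374138  0.096     ] tcp [ 0.60037681 -0.03091232  0.25742416]
proj mouth est [327.06734976 150.44284648]
```

move_arm([
  {"dx": 0.001, "dy": 0.002, "dz": 0.04, "wx": 0, "wy": 0, "wz": 0, "gripper": 0},
  {"dx": 0.001, "dy": 0.002, "dz": 0.09, "wx": 0, "wy": 0, "wz": 0, "gripper": 0},
  {"dx": 0.001, "dy": 0.002, "dz": 0.12, "wx": 0, "wy": 0, "wz": 0, "gripper": 0},
  {"dx": 0.001, "dy": 0.002, "dz": 0.14, "wx": 0, "wy": 0, "wz": 0, "gripper": 0},
  {"dx": 0.001, "dy": 0.002, "dz": 0.16, "wx": 0, "wy": 0, "wz": 0, "gripper": 0},
  {"dx": 0.001, "dy": 0.002, "dz": 0.18, "wx": 0, "wy": 0, "wz": 0, "gripper": 0},
  {"dx": 0.001, "dy": 0.002, "dz": 0.195, "wx": 0, "wy": 0, "wz": 0, "gripper": 0},
  {"dx": 0.001, "dy": 0.002, "dz": 0.195, "wx": 0, "wy": 0, "wz": 0, "gripper": 0},
  {"dx": 0.001, "dy": 0.002, "dz": 0.195, "wx": 0, "wy": 0, "wz": 0, "gripper": 0},
])

```text
t: 7.0
position: [0.5999, -0.0324, 0.141]
tool_rot: [[0.472, -0.882, 0.001], [-0.882, -0.472, -0.0], [0.0, -0.0, -1.0]]
ft_force: [0.1, 0.3, -5.0]
opening: 0.0349
grasp_force: 71.9
```

move_arm([
  {"dx": 0, "dy": 0, "dz": 0.008, "wx": 0, "wy": 0, "wz": 0, "gripper": 0},
  {"dx": 0, "dy": 0, "dz": 0.013, "wx": 0, "wy": 0, "wz": 0, "gripper": 0},
  {"dx": 0, "dy": 0, "dz": 0.018, "wx": 0, "wy": 0, "wz": 0, "gripper": 0},
  {"dx": 0, "dy": 0, "dz": 0.022, "wx": 0, "wy": 0, "wz": 0, "gripper": 0},
  {"dx": 0, "dy": 0, "dz": 0.026, "wx": 0, "wy": 0, "wz": 0, "gripper": 0},
  {"dx": 0, "dy": 0, "dz": 0.026, "wx": 0, "wy": 0, "wz": 0, "gripper": 0},
])

```text
t: 7.6
position: [0.6006, -0.0326, 0.1269]
tool_rot: [[0.472, -0.882, 0.002], [-0.882, -0.472, -0.001], [0.002, -0.002, -1.0]]
ft_force: [-1.5, 0.1, 4.1]
opening: 0.0349
grasp_force: 73.0
```

move_arm([
  {"dx": 0, "dy": 0, "dz": 0.002, "wx": 0, "wy": 0, "wz": -0.022, "gripper": 0},
  {"dx": 0, "dy": 0, "dz": 0.003, "wx": 0, "wy": 0, "wz": -0.044, "gripper": 0},
  {"dx": 0, "dy": 0, "dz": 0.003, "wx": 0, "wy": 0, "wz": -0.066, "gripper": 0},
  {"dx": 0, "dy": 0, "dz": 0.003, "wx": 0, "wy": 0, "wz": -0.088, "gripper": 0},
  {"dx": 0, "dy": 0, "dz": 0.003, "wx": 0, "wy": 0, "wz": -0.11, "gripper": 0},
  {"dx": 0, "dy": 0, "dz": 0.003, "wx": 0, "wy": 0, "wz": -0.132, "gripper": 0},
  {"dx": 0, "dy": 0, "dz": 0.003, "wx": 0, "wy": 0, "wz": -0.154, "gripper": 0},
  {"dx": 0, "dy": 0, "dz": 0.003, "wx": 0, "wy": 0, "wz": -0.176, "gripper": 0},
  {"dx": 0, "dy": 0, "dz": 0.004, "wx": 0, "wy": 0, "wz": -0.198, "gripper": 0},
  {"dx": 0, "dy": 0, "dz": 0.004, "wx": 0, "wy": 0, "wz": -0.212, "gripper": 0},
  {"dx": 0, "dy": 0, "dz": 0.005, "wx": 0, "wy": 0, "wz": -0.221, "gripper": 0},
  {"dx": 0, "dy": 0, "dz": 0.005, "wx": 0, "wy": 0, "wz": -0.221, "gripper": 0},
])

```text
t: 8.8
position: [0.5994, -0.0323, 0.1216]
tool_rot: [[0.953, 0.304, -0.0], [0.304, -0.953, 0.0], [-0.0, -0.0, -1.0]]
ft_force: [-0.7, -0.3, -4.7]
opening: 0.035
grasp_force: 71.9
```

The force is back to plain weight while z went below the ledge, so the tang is in the slot. I push it home.

move_arm([
  {"dx": 0, "dy": 0, "dz": 0.005, "wx": 0, "wy": 0, "wz": 0, "gripper": 0},
  {"dx": 0, "dy": 0, "dz": 0.009, "wx": 0, "wy": 0, "wz": 0, "gripper": 0},
  {"dx": 0, "dy": 0, "dz": 0.013, "wx": 0, "wy": 0, "wz": 0, "gripper": 0},
  {"dx": 0, "dy": 0, "dz": 0.016, "wx": 0, "wy": 0, "wz": 0, "gripper": 0},
  {"dx": 0, "dy": 0, "dz": 0.018, "wx": 0, "wy": 0, "wz": 0, "gripper": 0},
  {"dx": 0, "dy": 0, "dz": 0.018, "wx": 0, "wy": 0, "wz": 0, "gripper": 0},
])

```text
t: 9.4
position: [0.5997, -0.0324, 0.1112]
tool_rot: [[0.953, 0.304, -0.0], [0.304, -0.953, -0.0], [-0.0, 0.0, -1.0]]
ft_force: [0.1, 0.1, -6.6]
opening: 0.0348
grasp_force: 72.2
```

move_arm([
  {"dx": 0, "dy": 0, "dz": 0.003, "wx": 0, "wy": 0, "wz": 0, "gripper": 0},
  {"dx": 0, "dy": 0, "dz": 0.005, "wx": 0, "wy": 0, "wz": 0, "gripper": 0},
  {"dx": 0, "dy": 0, "dz": 0.006, "wx": 0, "wy": 0, "wz": 0, "gripper": 0},
  {"dx": 0, "dy": 0, "dz": 0.006, "wx": 0, "wy": 0, "wz": 0, "gripper": 0},
])

```text
t: 9.8
position: [0.6009, -0.0326, 0.1109]
tool_rot: [[0.953, 0.304, 0.003], [0.305, -0.953, -0.001], [0.002, 0.002, -1.0]]
ft_force: [-4.2, 0.6, 9.6]
opening: 0.0348
grasp_force: 74.1
```

Seated: 16 N reaction with no further travel. I let go.

move_arm([
  {"dx": 0, "dy": 0, "dz": -0.004, "wx": 0, "wy": 0, "wz": 0, "gripper": 0},
  {"dx": 0, "dy": 0, "dz": -0.005, "wx": 0, "wy": 0, "wz": 0, "gripper": 1},
  {"dx": 0, "dy": 0, "dz": -0.005, "wx": 0, "wy": 0, "wz": 0, "gripper": 1},
  {"dx": 0, "dy": 0, "dz": -0.005, "wx": 0, "wy": 0, "wz": 0, "gripper": 1},
  {"dx": 0, "dy": 0, "dz": -0.005, "wx": 0, "wy": 0, "wz": 0, "gripper": 1},
  {"dx": 0, "dy": 0, "dz": -0.005, "wx": 0, "wy": 0, "wz": 0, "gripper": 1},
  {"dx": 0, "dy": 0, "dz": -0.005, "wx": 0, "wy": 0, "wz": 0, "gripper": 1},
  {"dx": 0, "dy": 0, "dz": -0.005, "wx": 0, "wy": 0, "wz": 0, "gripper": 1},
  {"dx": 0, "dy": 0, "dz": -0.05, "wx": 0, "wy": 0, "wz": 0, "gripper": 1},
  {"dx": 0, "dy": 0, "dz": -0.11, "wx": 0, "wy": 0, "wz": 0, "gripper": 1},
  {"dx": 0, "dy": 0, "dz": -0.19, "wx": 0, "wy": 0, "wz": 0, "gripper": 1},
  {"dx": 0, "dy": 0, "dz": -0.25, "wx": 0, "wy": 0, "wz": 0, "gripper": 1},
  {"dx": 0, "dy": 0, "dz": -0.25, "wx": 0, "wy": 0, "wz": 0, "gripper": 1},
  {"dx": 0, "dy": 0, "dz": -0.25, "wx": 0, "wy": 0, "wz": 0, "gripper": 1},
])

```text
t: 11.2
position: [0.6002, -0.0325, 0.2587]
tool_rot: [[0.953, 0.304, 0.002], [0.304, -0.953, -0.001], [0.002, 0.001, -1.0]]
ft_force: [-0.6, 0.1, -1.0]
opening: 0.0855
grasp_force: 0.0
```

```bash
python3 - <<'E'
from h import *
c=cam('side');save(c,'s4.png')
cv2.imwrite('pics/s4c.png',cv2.resize(c['img'][60:240,220:420],None,fx=3,fy=3,interpolation=cv2.INTER_CUBIC)[:,:,::-1])
print('home flange/nose proj',[proj(c,[.5995,-.032,z]) for z in(.096,.101,.139,.176)])
u=np.array([np.cos(np.radians(17.9)),np.sin(np.radians(17.9)),0]);o=np.array([.5995,-.032,0])
for z in(.014,.05,.076): print('head exp',z,proj(c,o+.148*u+[0,0,z]))
print(o+.148*u)
E
```

```text
home flange/nose proj [array([326.89670883, 150.25463951]), array([326.91983013, 148.40919295]), array([327.10221828, 133.85172794]), array([327.29195391, 118.70781688])]
head exp 0.014 [260.47832944 180.68083077]
head exp 0.05 [258.67420807 168.79294523]
head exp 0.076 [257.30341579 159.76039231]
[0.74033597 0.01348878 0.        ]
```

View pics/s4c.png

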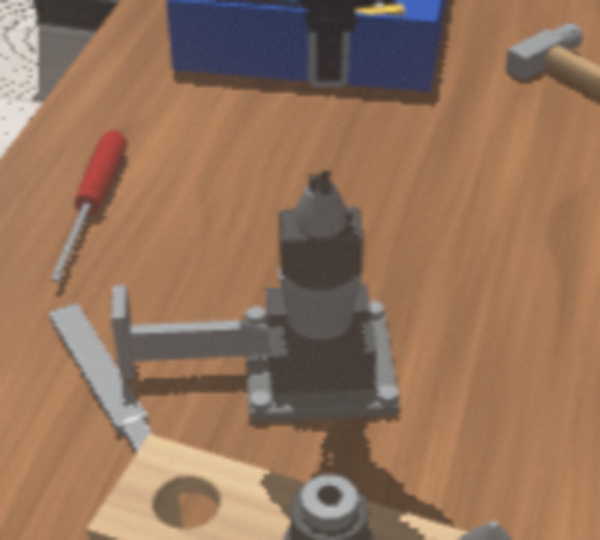

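The chuck is home: nose tip at side px (326.7,119.3) against 118.7 expected. The drift is still drawn back, with the head at (260,157). Next I go behind the drift head with the fingers shut.

```bash
python3 - <<'E'
from h import *
u=np.array([np.cos(np.radians(17.9)),np.sin(np.radians(17.9)),0]);o=np.array([.5995,-.032,0])
for r,z in((.188,.25),(.188,.04),(.104,.04)): go(o+r*u+[0,0,z],17.9)
E
```

```text
p0 [ 0.5993 -0.0323  0.2569] d [ 0.3138 -0.0013  0.0113] w [-0.0001  0.0001 -0.0005]
p0 [ 0.5993 -0.0323  0.2569] d [ 0.3141 -0.0011  0.3613] w [-0.0001  0.0001 -0.0005]
p0 [ 0.5993 -0.0323  0.2569] d [ 0.1741 -0.0007  0.3614] w [-0.0001  0.0001 -0.0005]
```

move_arm([
  {"dx": 0.08, "dy": 0, "dz": 0, "wx": 0, "wy": 0, "wz": 0, "gripper": 0},
  {"dx": 0.16, "dy": 0, "dz": 0, "wx": 0, "wy": 0, "wz": 0, "gripper": 0},
  {"dx": 0.24, "dy": 0, "dz": 0, "wx": 0, "wy": 0, "wz": 0, "gripper": 0},
  {"dx": 0.3, "dy": 0, "dz": 0, "wx": 0, "wy": 0, "wz": 0, "gripper": 0},
  {"dx": 0.314, "dy": -0.001, "dz": 0, "wx": 0, "wy": 0, "wz": 0, "gripper": 0},
  {"dx": 0.314, "dy": -0.001, "dz": 0.06, "wx": 0, "wy": 0, "wz": 0, "gripper": 0},
  {"dx": 0.314, "dy": -0.001, "dz": 0.12, "wx": 0, "wy": 0, "wz": 0, "gripper": 0},
  {"dx": 0.314, "dy": -0.001, "dz": 0.18, "wx": 0, "wy": 0, "wz": 0, "gripper": 0},
  {"dx": 0.314, "dy": -0.001, "dz": 0.24, "wx": 0, "wy": 0, "wz": 0, "gripper": 0},
  {"dx": 0.314, "dy": -0.001, "dz": 0.3, "wx": 0, "wy": 0, "wz": 0, "gripper": 0},
  {"dx": 0.314, "dy": -0.001, "dz": 0.34, "wx": 0, "wy": 0, "wz": 0, "gripper": 0},
  {"dx": 0.314, "dy": -0.001, "dz": 0.36, "wx": 0, "wy": 0, "wz": 0, "gripper": 0},
  {"dx": 0.314, "dy": -0.001, "dz": 0.36, "wx": 0, "wy": 0, "wz": 0, "gripper": 0},
])

```text
t: 12.55
position: [0.7763, 0.0259, 0.0373]
tool_rot: [[0.953, 0.304, -0.007], [0.304, -0.953, 0.001], [-0.006, -0.003, -1.0]]
ft_force: [0.7, 0.5, -0.3]
opening: 0.0
grasp_force: 0.0
```

```bash
python3 - <<'E'
from h import *
u=np.array([np.cos(np.radians(17.9)),np.sin(np.radians(17.9)),0]);o=np.array([.5995,-.032,0])
for r in(.160,.104): go(o+r*u+[0,0,.04],17.9)
c=cam('side');save(c,'s5.png')
cv2.imwrite('pics/s5c.png',cv2.resize(c['img'][60:240,180:420],None,fx=3,fy=3,interpolation=cv2.INTER_CUBIC)[:,:,::-1])
E
```

```text
p0 [0.7763 0.0259 0.0373] d [-0.0434  0.0013 -0.0042] w [-0.0005  0.001  -0.0005]
p0 [0.7763 0.0259 0.0373] d [-0.1367  0.0016 -0.0036] w [-0.0005  0.001  -0.0005]
```

View pics/s5c.png

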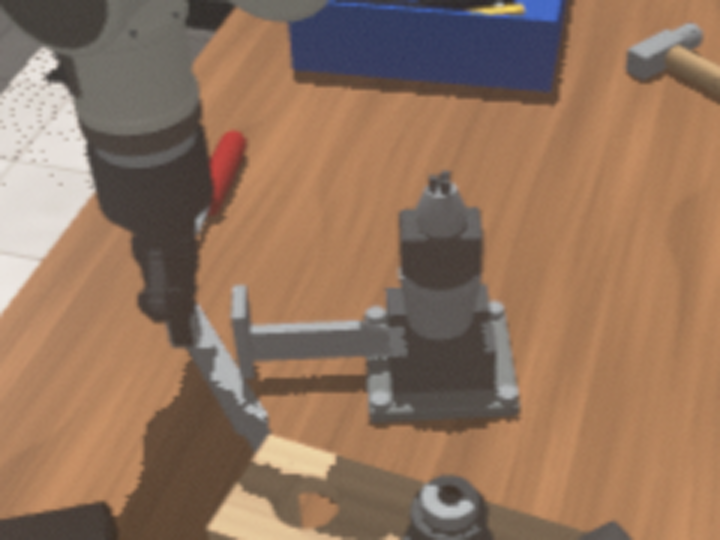

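The shut fingers stand behind the head: tips at crop (180,340), head at (240,330). I push slowly and watch the force.

move_arm([
  {"dx": -0.015, "dy": 0.001, "dz": -0.003, "wx": 0, "wy": 0, "wz": 0, "gripper": 0},
  {"dx": -0.03, "dy": 0.001, "dz": -0.003, "wx": 0, "wy": 0, "wz": 0, "gripper": 0},
  {"dx": -0.04, "dy": 0.001, "dz": -0.003, "wx": 0, "wy": 0, "wz": 0, "gripper": 0},
  {"dx": -0.047, "dy": 0.001, "dz": -0.003, "wx": 0, "wy": 0, "wz": 0, "gripper": 0},
  {"dx": -0.054, "dy": 0.001, "dz": -0.003, "wx": 0, "wy": 0, "wz": 0, "gripper": 0},
  {"dx": -0.06, "dy": 0.001, "dz": -0.003, "wx": 0, "wy": 0, "wz": 0, "gripper": 0},
  {"dx": -0.067, "dy": 0.001, "dz": -0.003, "wx": 0, "wy": 0, "wz": 0, "gripper": 0},
  {"dx": -0.074, "dy": 0.001, "dz": -0.003, "wx": 0, "wy": 0, "wz": 0, "gripper": 0},
  {"dx": -0.08, "dy": 0.001, "dz": -0.003, "wx": 0, "wy": 0, "wz": 0, "gripper": 0},
])

```text
t: 13.5
position: [0.7341, 0.0104, 0.044]
tool_rot: [[0.953, 0.304, 0.003], [0.304, -0.953, 0.0], [0.003, 0.001, -1.0]]
ft_force: [7.3, 2.2, -0.9]
opening: 0.0002
grasp_force: 3.6
```

move_arm([
  {"dx": -0.006, "dy": 0, "dz": 0, "wx": 0, "wy": 0, "wz": 0, "gripper": 0},
  {"dx": -0.012, "dy": 0, "dz": 0, "wx": 0, "wy": 0, "wz": 0, "gripper": 0},
  {"dx": -0.018, "dy": 0, "dz": 0, "wx": 0, "wy": 0, "wz": 0, "gripper": 0},
  {"dx": -0.024, "dy": 0, "dz": 0, "wx": 0, "wy": 0, "wz": 0, "gripper": 0},
  {"dx": -0.03, "dy": 0, "dz": 0, "wx": 0, "wy": 0, "wz": 0, "gripper": 0},
  {"dx": -0.036, "dy": 0, "dz": 0, "wx": 0, "wy": 0, "wz": 0, "gripper": 0},
  {"dx": -0.042, "dy": 0, "dz": 0, "wx": 0, "wy": 0, "wz": 0, "gripper": 0},
  {"dx": -0.048, "dy": 0, "dz": 0, "wx": 0, "wy": 0, "wz": 0, "gripper": 0},
  {"dx": -0.052, "dy": 0, "dz": 0, "wx": 0, "wy": 0, "wz": 0, "gripper": 0},
  {"dx": -0.052, "dy": 0, "dz": 0, "wx": 0, "wy": 0, "wz": 0, "gripper": 0},
])

```text
t: 14.5
position: [0.7041, 0.0006, 0.0439]
tool_rot: [[0.953, 0.304, 0.002], [0.304, -0.953, -0.0], [0.002, 0.001, -1.0]]
ft_force: [4.4, 0.6, 1.0]
opening: -0.0003
grasp_force: 2.1
```

```bash
python3 - <<'E'
from h import *
s=robot.observe();print(s['ft_force'],(s['position'][:2]-[.5995,-.032])@[.9516,.3074])
c=cam('side');save(c,'s6.png')
cv2.imwrite('pics/s6c.png',cv2.resize(c['img'][60:240,180:420],None,fx=3,fy=3,interpolation=cv2.INTER_CUBIC)[:,:,::-1])
E
```

```text
[4.39255985 0.64570664 0.96304156] 0.1095784808929207
```

View pics/s6c.png

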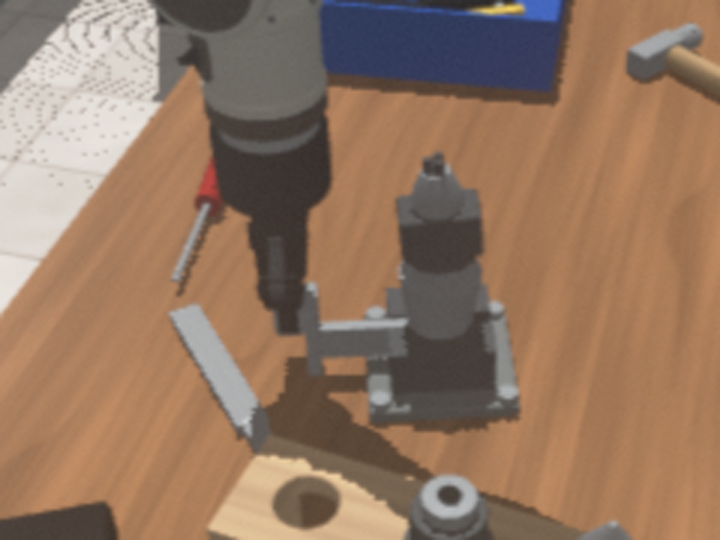

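The chuck has risen about 13 mm (nose at crop (433,160)), the head is at (312,330), and the force has dropped. I push a few mm more towards the stop.

move_arm([
  {"dx": -0.002, "dy": 0, "dz": 0, "wx": 0, "wy": 0, "wz": 0, "gripper": 0},
  {"dx": -0.004, "dy": 0, "dz": 0, "wx": 0, "wy": 0, "wz": 0, "gripper": 0},
  {"dx": -0.006, "dy": 0, "dz": 0, "wx": 0, "wy": 0, "wz": 0, "gripper": 0},
  {"dx": -0.006, "dy": 0, "dz": 0, "wx": 0, "wy": 0, "wz": 0, "gripper": 0},
])

```text
t: 14.95
position: [0.701, -0.0004, 0.0439]
tool_rot: [[0.953, 0.304, 0.002], [0.304, -0.953, -0.0], [0.002, 0.001, -1.0]]
ft_force: [6.2, 0.1, 0.0]
opening: -0.0002
grasp_force: 2.7
```

move_arm([
  {"dx": -0.002, "dy": 0, "dz": 0, "wx": 0, "wy": 0, "wz": 0, "gripper": 0},
  {"dx": -0.004, "dy": 0, "dz": 0, "wx": 0, "wy": 0, "wz": 0, "gripper": 0},
  {"dx": -0.004, "dy": 0, "dz": 0, "wx": 0, "wy": 0, "wz": 0, "gripper": 0},
])

```text
t: 15.25
position: [0.6997, -0.0008, 0.044]
tool_rot: [[0.953, 0.304, 0.005], [0.304, -0.953, 0.0], [0.005, 0.001, -1.0]]
ft_force: [8.9, 1.3, -2.0]
opening: -0.0002
grasp_force: 4.6
```

move_arm([
  {"dx": -0.002, "dy": 0, "dz": 0, "wx": 0, "wy": 0, "wz": 0, "gripper": 0},
  {"dx": -0.003, "dy": 0, "dz": 0, "wx": 0, "wy": 0, "wz": 0, "gripper": 0},
  {"dx": -0.003, "dy": 0, "dz": 0, "wx": 0, "wy": 0, "wz": 0, "gripper": 0},
])

```text
t: 15.55
position: [0.6996, -0.0006, 0.0445]
tool_rot: [[0.953, 0.304, 0.009], [0.304, -0.953, 0.001], [0.009, 0.002, -1.0]]
ft_force: [15.3, 3.3, -3.3]
opening: -0.0004
grasp_force: 7.7
```

At the stop: the force rises with no travel. I back off, lift clear and check.

move_arm([
  {"dx": 0.02, "dy": 0, "dz": 0, "wx": 0, "wy": 0, "wz": 0, "gripper": 0},
  {"dx": 0.06, "dy": 0, "dz": 0, "wx": 0, "wy": 0, "wz": 0, "gripper": 0},
  {"dx": 0.1, "dy": 0, "dz": 0, "wx": 0, "wy": 0, "wz": 0, "gripper": 0},
  {"dx": 0.12, "dy": 0, "dz": 0, "wx": 0, "wy": 0, "wz": 0, "gripper": 0},
  {"dx": 0.12, "dy": 0, "dz": -0.08, "wx": 0, "wy": 0, "wz": 0, "gripper": 0},
  {"dx": 0.12, "dy": 0, "dz": -0.16, "wx": 0, "wy": 0, "wz": 0, "gripper": 0},
  {"dx": 0.12, "dy": 0, "dz": -0.24, "wx": 0, "wy": 0, "wz": 0, "gripper": 0},
  {"dx": 0.12, "dy": 0, "dz": -0.24, "wx": 0, "wy": 0, "wz": 0, "gripper": 0},
  {"dx": 0.12, "dy": 0, "dz": -0.24, "wx": 0, "wy": 0, "wz": 0, "gripper": 0},
])

```text
t: 16.45
position: [0.7648, 0.0202, 0.189]
tool_rot: [[0.953, 0.304, 0.001], [0.304, -0.953, -0.001], [0.001, 0.001, -1.0]]
ft_force: [-0.5, 0.3, -1.3]
opening: -0.0001
grasp_force: 0.0
```

```bash
python3 - <<'E'
from h import *
c=cam('side');t=cam('top')
a=cv2.resize(c['img'][80:230,230:400],None,fx=3,fy=3,interpolation=cv2.INTER_CUBIC)[:,:,::-1]
b=cv2.resize(t['img'][120:250,330:420],None,fx=3,fy=3,interpolation=cv2.INTER_CUBIC)[:,:,::-1]
o=np.zeros((450,790,3),np.uint8);o[:,:510]=a;o[:390,515:785]=b
cv2.imwrite('pics/fin.png',o)
u=np.array([np.cos(np.radians(17.9)),np.sin(np.radians(17.9)),0]);q=np.array([.5995,-.032,0])
f=lambda c,p,x,y:((proj(c,p)-[x,y])*3).round()
for r in(.093,.104): print('head top outer, side crop px',r,f(c,q+r*u+[0,0,.076],230,80),'top',f(t,q+r*u+[0,0,.076],330,120)+[515,0])
for z in(.035,.049): print('nose',z,f(c,q+[0,0,z+.141],230,80),f(t,q+[0,0,z+.141],330,120)+[515,0])
print(robot.observe()['ft_force'])
E
```

```text
head top outer, side crop px 0.093 [160. 237.] top [620. 104.]
head top outer, side crop px 0.104 [144. 237.] top [614.  87.]
nose 0.035 [292. 116.] [703. 241.]
nose 0.049 [292.  98.] [708. 240.]
[-0.21610044  0.00268081 -1.36635096]
```

View pics/fin.png

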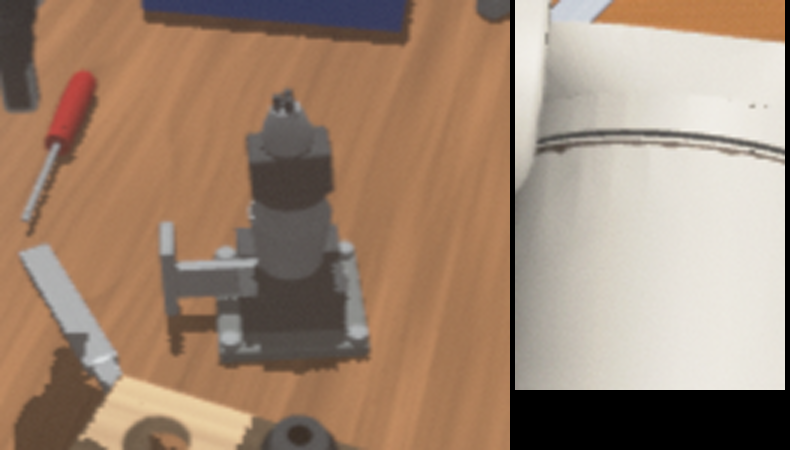

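In the side crop the head's outer edge is at x≈161, against 160 expected for fully in. The nose is at (284,98), which fits about 14 mm of lift with a lean of roughly 3°. The arm is clear, so I hand in.

```bash
python3 -c "
from workcell import robot
print(robot.close_job())"
```

```text
the job is handed in; nothing more can be done
None
```

I trial-fitted the chuck (started crosswise, twisted in line, pushed home and let go), then pushed the drift to its stop; the last picture shows it standing proud and upright in the socket, and I handed the job in (no verdict returned).

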